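# Park the shaker's hidden eccentric weight at the bottom

### The arm

A 6-joint arm with a two-finger parallel gripper is mounted at the origin on the work surface. World frame = base frame: x ahead of the robot, y to its left, z up, the work surface at z = 0. Lengths are in m, angles in rad, forces in N, time in s.
With the tool pointing down it reaches from about 0.2 to 0.875 m from the base axis. Payload 3.4 kg.
Tool frame: the origin (TCP) lies on the centre line of the jaws, within the pads' length; the fingertips stand 25 mm ahead of it and the grasp point (between the pads) lies 6 mm ahead of it; z points along the fingers, y is the line along which they close (so a half turn about z gives the same grasp; the last joint's range is limited). The gripper opens to 94 mm and grips with 3 to 60 N. Pads are 16 mm wide; open, the fingers measure 119 mm over their backs; the gripper's body (75 mm by 177 mm) begins 78 mm behind the grasp point.
Start: joints at [1.012, 0.276, 1.505, -0, 1.361, -0.121], TCP at [0.244, 0.521, 0.23] pointing down, gripper open.
Joint ranges: [-2.89, 2.89], [-0.75, 2.08], [0.22, 2.7], [-1.18, 4.32], [0.11, 2.71], [-2.7, 2.7]. Speed limits (rad/s): [2.57, 2.57, 3.14, 3.14, 3.14, 3.14].

### API

Orientations are given as [roll, pitch, yaw] about the fixed x, y, z axes, in that order (R = Rz(yaw) Ry(pitch) Rx(roll)).
In Python, from station import robot gives the robot as it stands.
- The arm moves only by the tool step_arm, never from a script. Its argument "commands" is a list of rows, each an object of numbers: "x", "y", "z": the shift along the world's x, y, z in cm; "rx", "ry", "rz": the turn, a rotation vector about the world's x, y, z in degrees; "gripper": the finger opening in cm, from 0 to 9.4. A call has 1 to 12 rows; each row shifts and turns the commanded pose from where the row before left it; what a row does not reach is not made up. A row lasts 1/8 s, in which the tool goes at most 62.5 mm and 10.7 degrees, less where a joint would pass 70% of its speed; a pose out of reach is approached as far as the arm can. A call is refused whole if a number of a shift passes 6.25 or a number of a turn 10.7, either way. A call with a gripper value outside its range is refused whole. The fingers move at their own pace and stop on an object; "newtons" is the grip in N (left out, the last holds). Time passes only in rows, so rows that do not move let the fingers close. It gives the time, the measured TCP pose, the force, the opening and the grip force at its end, in the units of the state.
- robot.get_state(): the state, without advancing time (a new reading comes with each control period).
- robot.camera(name): name is "scene" or "top" or "wrist"; returns the picture (420x560x3 uint8, blue, green, red); there is no depth.
- robot.camera_model(name): a dict with "fovy" (degrees; the focal length in pixels is half the picture's height over the tangent of half this angle, whatever the lens; pixels are square), "cx", "cy" (the principal point, pixels), "rvec" (rotation vector, rad) and "tvec" (3), from world to camera coordinates, as OpenCV has them; the wrist camera has in their place "mount" (4x4, takes a point from camera to tool coordinates, whose origin is the TCP and whose axes are the flange's). Camera axes: x right, y down, z forward; pixel columns grow to the right and rows downward; lengths in m; the calibration is good to about 2 mm. A picture is of the moment at which its call begins: read the wrist's pose just before it. camera_model takes no time and is no camera call.
- robot.hand_in(): hands the job in; it is judged then, once.
Trained networks look in the newest picture that a camera, given by its name, has taken for a name from the list of things; names that differ only in an ending like _2 or _b are one class to them, and where a whole thing is asked for, a point or a joint stands for the part that bears it (a point fixed in the world has none). Each returns a list of dicts, best first, with "confidence" (0 to 1); they miss things now and then, are a little off and sometimes report something else, mostly with a low value. They report only what shows in the picture. A call takes as long as a camera call.
- robot.trace(camera, label): "pixels" (420x560 bool, what is visible of it) and "extent" ([left, top, right, bottom] in pixels, round what is visible of it).
The state is a dict: "t": time; "qpos": joint angles; "joint_velocities": joint speeds; "joint_torque": joint torques, N m; "tcp_pos": TCP position; "tool_rot": TCP orientation; "force": force on the tool from outside, world axes, zero at the start; "torque": the same for the moment, N m; "opening": finger opening in m; "grip_force": force on a finger pad.
Only numpy, scipy, OpenCV 4.12 (cv2) and the standard library are available. Lean on these libraries where they do the work, as an engineer would, in place of code of your own. Each camera call takes 0.05 s, during which the arm holds its last target. There are 200 camera calls.

### The job

Pick up the loose crank handle and slide its steel pin fully home into the socket tube on the crank arm of the sieve-shaker's drive. Crank it round with the handle to feel where the eccentric weight hidden inside the drum is, then bring that heavy side straight down and keep it there. Finish while still gripping the handle, seated in its socket and at rest, so the locking screw can be put in.

Things in the scene. Friction and masses are not known exactly. Their poses are not given: they have to be found in the camera images.
- shaker: the sieve-shaker's drive, bolted to the bench: dark grey cast drum lying on its side on feet, 110 long, 142 diameter, top (black box) at 208 height, base plate 180 x 105 mm. Origin on the bench under its middle. y = the level axle; the crank is at the -y end; z up. The drum never turns; inside, unseen, an eccentric weight is fixed to the axle at an angle to the crank arm that differs every time
- axle (a point): fixed point on the axle's axis, 130 mm above the bench, 135 mm along -y from the shaker origin, axes as shaker. The socket's mouth circles round it at 50 mm radius in its x-z plane
- crank (a joint): angle of crank and axle (rad): 0 = socket straight up, positive turns it towards the shaker's +x; turns many rounds, starts within 0.7 of 0. Seals drag with a constant 0.28 N m, more than the weight's pull (up to 0.18 to 0.26 N m, when it is level with the axle), so it stays where left; it turns harder while the weight is lifted, easier while it sinks (about 0.5 to 11 N at the handle)
- socket (a point): centre of the mouth of the steel socket tube on the crank arm: outer diameter 27, bore 17, 49 deep, projecting 50 mm from the arm, parallel to the axle; the pin goes in along +y. x and z turn with the crank. A round counterweight on the arm's other end balances the tube, so only the hidden weight pulls the crank round
- handle: the loose crank handle lying on the bench, 160 g: square wooden grip 90 x 30 x 30 mm, a round steel pin 14 diameter, 45 long from the middle of one end, nose tapered. Origin: middle of the grip's underside; x along the pin (grip -45 to 45, pin 45 to 90), pin axis 15 mm up; balances at x = 9. The pin turns freely in the tube
- pin_tip (a point): tip of the handle's pin, on its axis, 90 mm along x from the handle's origin and 15 mm up; axes as handle. Nose tapers to 7 mm over the last 7. When it is fully home, 45 mm deep, the end of the wooden grip meets the tube mouth
- bin: bystander: open green plastic parts bin 130 x 170 x 75 mm with bolts in it; origin under its middle
- wrench: bystander: a steel wrench lying flat; origin near its middle, underneath
- tin: bystander: a white can, 66 in diameter, 100 tall; origin under its middle

How it is judged:
On the way:
1. the handle's pin is fully home in the socket tube, within 4 mm (y of pin_tip in the frame of socket above 0.041 m and x of pin_tip in the frame of socket between -0.006 and 0.006 m and z of pin_tip in the frame of socket between -0.006 and 0.006 m and angle between the x axis of handle and the y axis of socket, either way round below 0.15 rad), for 0.2 s.
At the end, for the whole second after the job is handed in: The hidden weight hangs within 0.3 rad (17 degrees) of straight below the axle and the crank stands still (under 0.1 rad/s), the handle's pin is in the socket tube to within 6 mm of fully home, and the fingers still grip the handle (over 2 N) (y of pin_tip in the frame of socket above 0.039 m and x of pin_tip in the frame of socket between -0.006 and 0.006 m and z of pin_tip in the frame of socket between -0.006 and 0.006 m and angle between the x axis of handle and the y axis of socket, either way round below 0.15 rad and x of weight_c0 in the frame of axle between -0.0106 and 0.0106 m and z of weight_c0 in the frame of axle below 0 m and velocity of joint crank between -0.1 and 0.1 rad/s and contact force between the fingers and handle above 2 N); the arm keeps its last pose, push and grip.
It fails at once if a bystander (bin, wrench or can) was pushed more than 20 mm (distance of any of bin, wrench, tin from where it was at the start of the episode above 0.02 m).
It also fails if it takes over 72 s, if anything falls off the work surface, if the arm or the gripper's body presses on something with over 40 N, if the wrist force passes 120 N, or if a joint passes its speed limit or range.

## Working session

There is one attempt and no reset: what is moved stays moved. The work goes in short steps, Python scripts to look and compute and a tool call to move; the robot and the scene stay as the last step left them, time stands still between calls to the robot, and variables do not carry over. Pictures are saved under pics/ and viewed, at most 10 in all, crops included, and the job is handed in when it is done.

Besides the shell and the picture viewer there is one more tool, called after "Request:" by a JSON object that holds its "method" and its "body", one argument or row to a line. step_arm: Moves the arm, as the interface text tells. Its arguments: {"type":"object","properties":{"commands":{"type":"array","items":{"type":"object","properties":{"x":{"type":"number"},"y":{"type":"number"},"z":{"type":"number"},"rx":{"type":"number"},"ry":{"type":"number"},"rz":{"type":"number"},"gripper":{"type":"number"}}}},"newtons":{"type":"number"}},"required":["commands"]}

```bash
mkdir -p pics; ls; cat > h.py <<'E'
import numpy as np, cv2, pickle
from station import robot
from scipy.spatial.transform import Rotation as Ro
def cam(name):
    m=robot.camera_model(name); f=210/np.tan(np.radians(m['fovy'])/2)
    K=np.array([[f,0,m['cx']],[0,f,m['cy']],[0,0,1]])
    if 'mount' in m:
        s=robot.get_state(); M=np.array(m['mount'])
        T=np.eye(4); T[:3,:3]=Ro.from_euler('xyz',s['tool_rot']).as_matrix(); T[:3,3]=s['tcp_pos']
        W=T@M; R=W[:3,:3].T; t=-R@W[:3,3]
    else:
        R=cv2.Rodrigues(np.array(m['rvec'],float))[0]; t=np.array(m['tvec'],float).ravel()
    return K,R,t
def proj(c,P):
    K,R,t=c; p=(np.atleast_2d(P)@R.T+t)@K.T; return p[:,:2]/p[:,2:]
def ray(c,uv):
    K,R,t=c; d=R.T@np.linalg.inv(K)@np.array([uv[0],uv[1],1.]); return -R.T@t,d
def onz(c,uv,z):
    o,d=ray(c,uv); return o+d*(z-o[2])/d[2]
E
python3 - <<'E'
from h import *
for n in ['scene','top']:
    c=cam(n); im=robot.camera(n); cv2.imwrite(f'pics/{n}0.png',im)
    print(n,-c[1].T@c[2],c[0][0,0])
    for l in ['shaker','crank','socket','handle','pin_tip','bin','wrench','tin']:
        for r in robot.trace(n,l)[:2]:
            e=r['extent'];ys,xs=np.nonzero(r['pixels']);print(l,round(r['confidence'],2),e,len(xs),xs.mean().round(1),ys.mean().round(1),onz(c,(xs.mean(),ys.mean()),0.02).round(3))
            np.save(f'{n}_{l}.npy',r['pixels']) if r is not None and not __import__('os').path.exists(f'{n}_{l}.npy') else 0
s=robot.get_state();print(s)
E
```

```text
pics
scene [1.1701156  0.5237906  1.29286677] 473.3462586454881
shaker 0.87 [297.3, 196.1, 365.5, 288.0] 3497 326.9 241.0 [0.469 0.22  0.02 ]
crank 0.55 [303.3, 191.4, 320.2, 238.0] 354 308.9 212.0 [0.414 0.113 0.02 ]
socket 0.75 [299.0, 193.1, 319.8, 235.0] 320 308.6 210.5 [0.41  0.109 0.02 ]
handle 0.67 [204.7, 150.8, 240.1, 175.5] 329 220.5 161.7 [ 0.432 -0.25   0.02 ]
pin_tip 0.66 [210.4, 148.3, 238.4, 176.0] 307 220.0 161.6 [ 0.432 -0.252  0.02 ]
pin_tip 0.41 [300.9, 191.4, 320.0, 237.0] 343 308.9 210.8 [0.411 0.11  0.02 ]
bin 0.71 [143.4, 184.8, 213.9, 252.1] 2787 178.0 218.4 [ 0.692 -0.202  0.02 ]
wrench 0.66 [398.8, 240.4, 420.1, 279.7] 284 409.2 261.5 [0.375 0.457 0.02 ]
tin 0.95 [211.4, 247.0, 232.5, 275.8] 634 222.8 260.6 [0.719 0.009 0.02 ]
top [0.43355971 0.08410882 1.48943764] 530.1718793825087
shaker 0.8 [201.7, 187.3, 274.5, 259.9] 3469 229.6 222.4 [0.502 0.248 0.02 ]
crank 0.83 [250.8, 212.3, 278.1, 234.5] 368 261.3 225.3 [0.496 0.16  0.02 ]
crank 0.55 [300.6, 126.3, 329.7, 156.9] 607 314.6 140.8 [0.737 0.017 0.02 ]
socket 0.74 [252.2, 212.7, 277.5, 239.8] 417 261.8 
[... 545 characters left out ...]
141.2 [0.736 0.019 0.02 ]
{'t': 0.9, 'qpos': array([ 1.01199457e+00,  2.75899922e-01,  1.50487737e+00, -1.52241419e-05,
        1.36071939e+00, -1.20984979e-01]), 'joint_velocities': array([ 0.00055568, -0.00102816, -0.00098466, -0.0010257 , -0.00053182,
       -0.00044927]), 'joint_torque': array([ 8.73573135e-04, -4.04441464e+01, -2.37499917e+01,  7.02131353e-02,
        2.47397181e-02,  8.24570577e-06]), 'tcp_pos': array([0.24380044, 0.52079607, 0.23050209]), 'tool_rot': array([3.14149918e+00, 2.63641740e-05, 2.70377905e+00]), 'force': array([ 0.33171874,  0.25016694, -0.43503167]), 'torque': array([ 0.01577843, -0.02903533,  0.00319997]), 'grip_force': 0.0, 'opening': 0.0943633159639722}
```

```bash
python3 - <<'E'
import cv2,numpy as np
t=cv2.imread('pics/top0.png');s=cv2.imread('pics/scene0.png')
a=cv2.resize(t[180:270,195:295],(400,360),interpolation=cv2.INTER_CUBIC)
b=cv2.resize(t[230:280,375:445],(400,286),interpolation=cv2.INTER_CUBIC)
c=cv2.resize(s[185:295,285:385],(400,440),interpolation=cv2.INTER_CUBIC)
d=cv2.resize(s[145:185,195:245],(400,320),interpolation=cv2.INTER_CUBIC)
o=np.zeros((800,800,3),np.uint8);o[:360,:400]=a;o[360:646,:400]=b;o[:440,400:]=c;o[440:760,400:]=d
cv2.imwrite('pics/c0.png',cv2.resize(o,(600,600)))
E
```

```text
(no output)
```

View pics/c0.png

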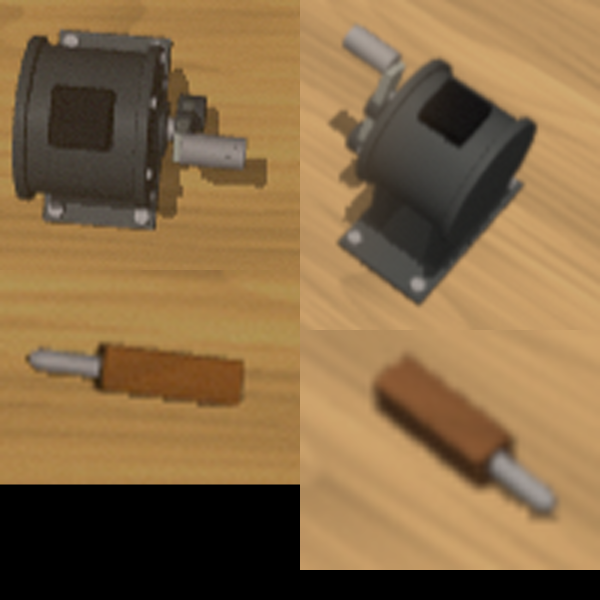

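View pics/scene0.png

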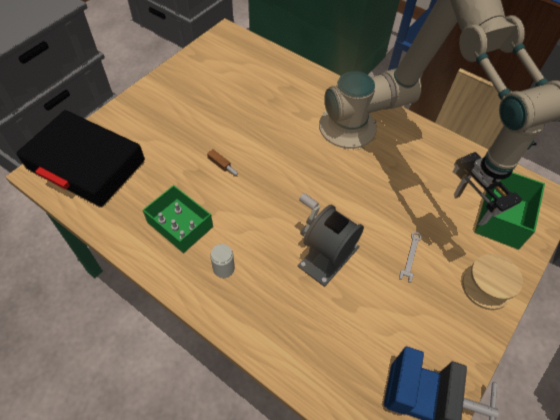

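The top crop shows the crank pointing towards world -y with the tube mouth at about (277,231). The handle lies with its pin towards +y and the tip at about (385,250). In the scene view the mouth is at about (302,199) and the path to the handle is clear.

```bash
cat > fit.py <<'E'
from h import *
ct=cam('top');cs=cam('scene')
P=[onz(ct,(195+x/3,180+y/3),.01) for x,y in [(62,30),(172,40),(155,228),(43,220)]]
P=np.array(P);print('plate',P[:,:2].round(4).tolist(),'centre',P.mean(0).round(4))
print('edges',[np.linalg.norm(P[i]-P[i-1]).round(3) for i in range(4)])
a=P[1]+P[2]-P[0]-P[3];b=P[0]+P[1]-P[2]-P[3]
print('yaw from -y',np.arctan2(a[0],-a[1]),'yaw from x',np.arctan2(b[1],b[0]))
def tri(obs):
    A=np.zeros((3,3));q=np.zeros(3);L=[]
    for c,uv in obs:
        o,d=ray(c,uv);d/=np.linalg.norm(d);M=np.eye(3)-np.outer(d,d);A+=M;q+=M@o
    return np.linalg.solve(A,q)
m=tri([(ct,(276.7,230.7)),(cs,(301.7,199))]);print('mouth',m, proj(ct,m),proj(cs,m))
# handle
M=np.load('top_handle.npy')|np.load('top_pin_tip.npy') if 0 else np.load('top_handle.npy')
tip=onz(ct,(375+28*7/40/.75*.75*1.3333/1.0*0+375*0+28/ (400/70*.75),230+ (358-270)/(286/50*.75)),.015)
end=[onz(ct,(375+x/(400/70*.75),230+(y-270)/(286/50*.75)),.03) for x,y in [(101,345),(98,388),(244,361),(242,404)]]
e=np.array(end);print('tip',tip.round(4),'grip',e.round(4).tolist(),'c',e.mean(0).round(4))
d=e[0]+e[1]-e[2]-e[3];print('handle yaw',np.arctan2(d[1],d[0]),np.linalg.norm(d)/2,'tip-c',tip-e.mean(0))
E
python3 fit.py
```

```text
plate [[0.5927, 0.2911], [0.5859, 0.188], [0.4104, 0.1985], [0.4151, 0.3026]] centre [0.501 0.245 0.01 ]
edges [np.float64(0.178), np.float64(0.103), np.float64(0.176), np.float64(0.104)]
yaw from -y -0.055319328062865665 yaw from x -0.062131974928139246
mouth [0.47674428 0.11516    0.16439529] [[275.99146709 231.09341914]] [[301.00998964 198.92725342]]
tip [ 0.4353 -0.1754  0.015 ] grip [[0.4448, -0.2193, 0.03], [0.4173, -0.2177, 0.03], [0.4369, -0.3109, 0.03], [0.4095, -0.3098, 0.03]] c [ 0.4271 -0.2645  0.03  ]
handle yaw 1.4857525359291415 0.09217730256430783 tip-c [ 0.00816585  0.08909386 -0.015     ]
```

Request:
{"method": "step_arm", "body": {
  "commands": [
    {"x": 1.9,"y": -3.5,"z": 2,"rz": -5.7},
    {"x": 1.9,"y": -4.4,"z": 2,"rz": -5.7},
    {"x": 1.9,"y": -4.4,"z": 2,"rz": -5.7},
    {"x": 1.9,"y": -4.4,"z": 2,"rz": -5.7},
    {"x": 1.9,"y": -4.4,"z": 2,"rz": -5.7},
    {"x": 1.9,"y": -4.4,"z": 1.4,"rz": -5.7},
    {"x": 1.9,"y": -4.4,"z": 1.4,"rz": -5.7},
    {"x": 1.9,"y": -4.4,"z": 1.4,"rz": -5.7},
    {"x": 1.9,"y": -4.4,"z": 1.4,"rz": -5.7},
    {"x": 1.9,"y": -4.4,"z": 1.4,"rz": -5.7},
    {"x": 1.9,"y": -4.4,"rz": -5.6},
    {"x": 1.7,"y": -4.4,"rz": -5.6}
  ]
}}

```text
$.commands[0]: bad value
```

```bash
python3 - <<'E'
from h import *
robot.camera('top')
s=robot.get_state();c=cam('wrist');im=robot.camera('wrist');cv2.imwrite('pics/w1.png',im);pickle.dump(c,open('w1.pkl','wb'))
print(s['t'],s['tcp_pos'],s['tool_rot'],s['force'],np.abs(s['joint_velocities']).max());print(np.array(robot.camera_model('wrist')['mount']).round(3), -c[1].T@c[2])
print(proj(c,[[.477,.112,.175],[.493,.110,.13],[.427,-.2645,.03]]))
E
```

```text
0.95 [0.24380198 0.52081961 0.23049744] [3.14147480e+00 1.96026364e-05 2.70380161e+00] [-0.38274633  0.79478277  0.1107233 ] 0.0019410450270096044
[[-0.    -0.961 -0.278  0.082]
 [ 1.    -0.    -0.    -0.001]
 [ 0.    -0.278  0.961 -0.154]
 [ 0.     0.     0.     1.   ]] [0.16913166 0.55456879 0.38433711]
[[  29.13412802  572.69297078]
 [  64.41519564  529.33933562]
 [-106.03781354  492.44345996]]
```

View pics/w1.png

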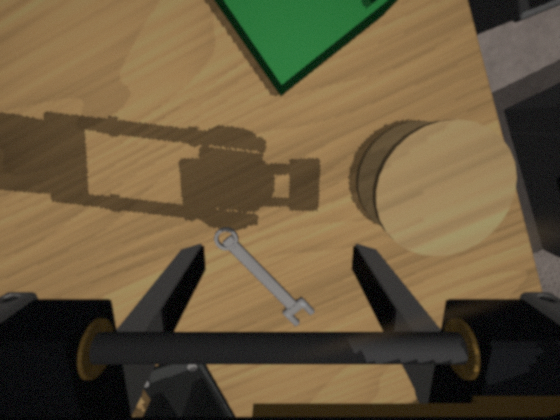

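The arm has not moved, because the move was refused. I'll retry with one row.

Request:
{"method": "step_arm", "body": {
  "commands": [
    {"x": 1.9,"y": -3.5,"z": 2.0,"rx": 0.0,"ry": 0.0,"rz": -5.7,"gripper": 9.4}
  ]
}}

```text
t: 1.12
tcp_pos: [0.2619, 0.4862, 0.249]
tool_rot: [-3.139, -0.001, 2.604]
force: [0.7, 0.1, 0.5]
opening: 0.094
grip_force: 0.0
```

Request:
{"method": "step_arm", "body": {
  "commands": [
    {"x": 1.7,"y": -4.9,"z": 2.0,"rz": -5.2,"gripper": 9.4},
    {"x": 1.7,"y": -4.9,"z": 2.0,"rz": -5.2,"gripper": 9.4},
    {"x": 1.7,"y": -4.9,"z": 2.0,"rz": -5.2,"gripper": 9.4},
    {"x": 1.7,"y": -4.9,"z": 2.0,"rz": -5.2,"gripper": 9.4},
    {"x": 1.7,"y": -4.9,"z": 2.0,"rz": -5.2,"gripper": 9.4},
    {"x": 1.7,"y": -4.9,"z": 2.0,"rz": -5.2,"gripper": 9.4},
    {"x": 1.7,"y": -4.9,"rz": -5.2,"gripper": 9.4},
    {"x": 1.7,"y": -4.9,"rz": -5.2,"gripper": 9.4},
    {"x": 1.7,"y": -4.9,"rz": -5.2,"gripper": 9.4},
    {"x": 1.7,"y": -4.9,"z": -1.0,"rz": -5.2,"gripper": 9.4},
    {"x": 1.7,"y": -4.9,"z": -1.0,"rz": -5.2,"gripper": 9.4},
    {"x": 1.7,"y": -4.9,"z": -2.0,"rz": -5.2,"gripper": 9.4}
  ]
}}

```text
$.commands[0]: bad value
```

Request:
{"method": "step_arm", "body": {
  "commands": [
    {"rx": 10.0,"gripper": 9.4},
    {"rx": 10.0,"gripper": 9.4},
    {"rx": 10.0,"gripper": 9.4},
    {"rx": 10.0,"gripper": 9.4},
    {"rx": 10.0,"gripper": 9.4},
    {"gripper": 9.4},
    {"gripper": 9.4}
  ]
}}

```text
$.commands[0]: bad value
```

```bash
python3 - <<'E'
from h import *
s=robot.get_state();c=cam('wrist');im=robot.camera('wrist');cv2.imwrite('pics/w2.png',im);pickle.dump(c,open('w2.pkl','wb'))
print(s['t'],s['tcp_pos'],s['tool_rot'],s['qpos'],np.abs(s['joint_velocities']).max());print(-c[1].T@c[2])
print(proj(c,[[.477,.112,.175],[.493,.110,.13],[.427,-.2645,.03]]))
E
```

```text
1.125 [0.26186929 0.48615706 0.24898846] [-3.13876378e+00 -9.16371154e-04  2.60447526e+00] [ 9.50243365e-01  2.33128213e-01  1.51848683e+00  6.88290397e-04
  1.39287306e+00 -8.35596598e-02] 0.5368215550850439
[0.19132402 0.52733545 0.40290333]
[[ 93.49659319 544.77559074]
 [120.80159289 506.26297694]
 [-44.18752514 490.39304608]]
```

View pics/w2.png

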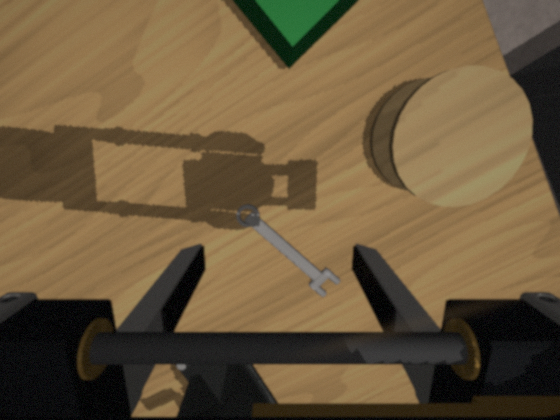

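Every row needs all of its keys. The wrist picture again shows only the start area.

Request:
{"method": "step_arm", "body": {
  "commands": [
    {"x": 1.7,"y": -4.9,"z": 2.0,"rx": 0,"ry": 0,"rz": -5.2,"gripper": 9.4},
    {"x": 1.7,"y": -4.9,"z": 2.0,"rx": 0,"ry": 0,"rz": -5.2,"gripper": 9.4},
    {"x": 1.7,"y": -4.9,"z": 2.0,"rx": 0,"ry": 0,"rz": -5.2,"gripper": 9.4},
    {"x": 1.7,"y": -4.9,"z": 2.0,"rx": 0,"ry": 0,"rz": -5.2,"gripper": 9.4},
    {"x": 1.7,"y": -4.9,"z": 2.0,"rx": 0,"ry": 0,"rz": -5.2,"gripper": 9.4},
    {"x": 1.7,"y": -4.9,"z": 2.0,"rx": 0,"ry": 0,"rz": -5.2,"gripper": 9.4},
    {"x": 1.7,"y": -4.9,"z": 0,"rx": 0,"ry": 0,"rz": -5.2,"gripper": 9.4},
    {"x": 1.7,"y": -4.9,"z": 0,"rx": 0,"ry": 0,"rz": -5.2,"gripper": 9.4},
    {"x": 1.7,"y": -4.9,"z": 0,"rx": 0,"ry": 0,"rz": -5.2,"gripper": 9.4},
    {"x": 1.7,"y": -4.9,"z": -1.0,"rx": 0,"ry": 0,"rz": -5.2,"gripper": 9.4},
    {"x": 1.7,"y": -4.9,"z": -1.0,"rx": 0,"ry": 0,"rz": -5.2,"gripper": 9.4},
    {"x": 1.7,"y": -4.9,"z": -2.0,"rx": 0,"ry": 0,"rz": -5.2,"gripper": 9.4}
  ]
}}

```text
t: 2.68
tcp_pos: [0.4676, -0.1041, 0.331]
tool_rot: [3.139, 0.001, 1.512]
force: [0.5, 0.3, -0.5]
opening: 0.0939
grip_force: 0.0
```

Request:
{"method": "step_arm", "body": {
  "commands": [
    {"x": 0,"y": 0,"z": 0,"rx": 10,"ry": 0,"rz": 0,"gripper": 9.4},
    {"x": 0,"y": 0,"z": 0,"rx": 10,"ry": 0,"rz": 0,"gripper": 9.4},
    {"x": 0,"y": 0,"z": 0,"rx": 10,"ry": 0,"rz": 0,"gripper": 9.4},
    {"x": 0,"y": 0,"z": 0,"rx": 10,"ry": 0,"rz": 0,"gripper": 9.4},
    {"x": 0,"y": 0,"z": 0,"rx": 10,"ry": 0,"rz": 0,"gripper": 9.4},
    {"x": 0,"y": 0,"z": 0,"rx": 0,"ry": 0,"rz": 0,"gripper": 9.4},
    {"x": 0,"y": 0,"z": 0,"rx": 0,"ry": 0,"rz": 0,"gripper": 9.4}
  ]
}}

```text
t: 3.55
tcp_pos: [0.4669, -0.102, 0.331]
tool_rot: [-3.077, -0.868, 1.486]
force: [0.1, 1.2, 0.7]
opening: 0.0939
grip_force: 0.0
```

```bash
python3 - <<'E'
from h import *
s=robot.get_state();c=cam('wrist');im=robot.camera('wrist');cv2.imwrite('pics/w3.png',im);pickle.dump(c,open('w3.pkl','wb'))
print(s['t'],s['tcp_pos'],s['tool_rot'],s['qpos'],np.abs(s['joint_velocities']).max());print(-c[1].T@c[2])
print(proj(c,[[.477,.112,.175],[.493,.110,.13],[.427,-.2645,.03]]))
E
```

```text
3.55 [ 0.46692337 -0.10202523  0.33096316] [-3.07724412 -0.86827635  1.48621929] [-0.80025247  0.33438197  1.49249131  0.60960341  1.94664117 -0.70590493] 0.03076465776064559
[ 0.47007021 -0.16832346  0.49189364]
[[285.45010938 171.09571547]
 [296.87480346 191.67811783]
 [259.34976255 524.34275194]]
```

View pics/w3.png

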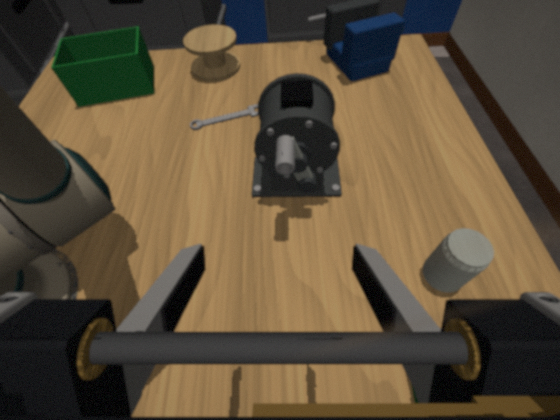

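The tube mouth shows at about (286,168), close to the predicted (285,171). I'll take a magnified crop to refine it.

```bash
python3 - <<'E'
import cv2
im=cv2.imread('pics/w3.png');cv2.imwrite('pics/c3.png',cv2.resize(im[100:200,245:350],None,fx=6,fy=6,interpolation=cv2.INTER_CUBIC))
E
```

```text
(no output)
```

View pics/c3.png

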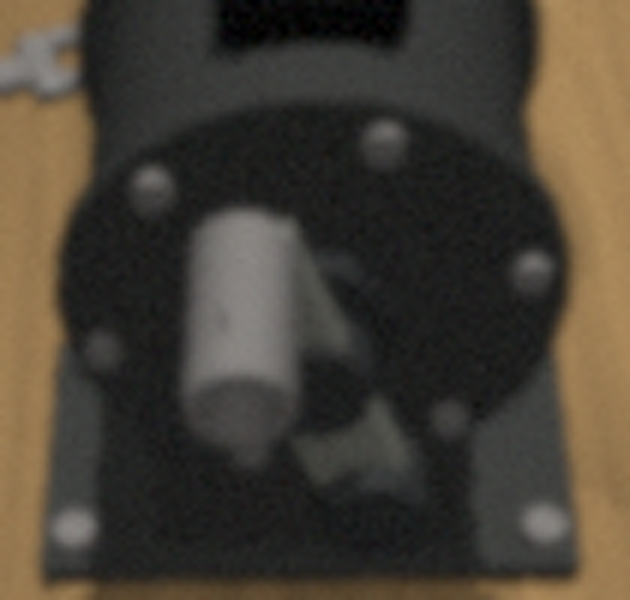

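```bash
cat > fit2.py <<'E'
from h import *
from scipy.optimize import least_squares
ct=cam('top');cs=cam('scene');cw=pickle.load(open('w3.pkl','rb'))
corn=np.array([[.09,.0525,.008],[.09,-.0525,.008],[-.09,-.0525,.008],[-.09,.0525,.008]])
uvp=np.array([(195+(x+.5)/3-.5,180+(y+.5)/3-.5) for x,y in [(62,30),(172,40),(155,228),(43,220)]])
uvw=np.array([[251.6,196.4],[340.9,195.7]])
def pts(p):
    R=Ro.from_euler('z',p[2]).as_matrix();o=np.array([p[0],p[1],0])
    m=R@np.array([.05*np.sin(p[3]),-.135,.13+.05*np.cos(p[3])])+o
    return corn@R.T+o,m,R
def res(p):
    C,m,R=pts(p)
    return np.concatenate([(proj(ct,C)-uvp).ravel()*.7,(proj(cw,C[[2,1]]*[1,1,.5])-uvw).ravel()*.7,(proj(cw,m)-[284.75,168.25]).ravel()*1.5,(proj(ct,m)-[276.3,230.4]).ravel()*.7,(proj(cs,m)-[301.5,198.8]).ravel()*.7])
r=least_squares(res,[.5,.245,-.058,-.34]);C,m,R=pts(r.x)
if __name__=='__main__':
    print(r.x.round(4),'mouth',m.round(4));print(r.fun.round(2))
    for z in (m[2],):
        o,d=ray(cw,(284.75,168.25));print('wrist ray at mouth y',o+d*(m[1]-o[1])/d[1])
E
python3 fit2.py
python3 - <<'E'
from h import *
print(robot.get_state()['t'])
E
```

```text
[ 0.5019  0.2485 -0.0632 -0.3433] mouth [0.4765 0.1149 0.1771]
[-0.7  -0.31 -0.33 -0.34 -0.58  0.63 -0.69  0.14 -0.34 -0.17  0.5   0.13
  0.35  0.42 -0.21  0.42 -0.18 -1.75]
wrist ray at mouth y [0.47623641 0.11485481 0.17768128]
3.6
```

Request:
{"method": "step_arm", "body": {
  "commands": [
    {"x": -0.8,"y": -3.3,"z": -3.0,"rx": -10,"ry": 0,"rz": 0,"gripper": 9.4},
    {"x": -0.8,"y": -3.3,"z": -3.0,"rx": -10,"ry": 0,"rz": 0,"gripper": 9.4},
    {"x": -0.8,"y": -3.3,"z": -3.0,"rx": -10,"ry": 0,"rz": 0,"gripper": 9.4},
    {"x": -0.8,"y": -3.3,"z": -3.0,"rx": -10,"ry": 0,"rz": 0,"gripper": 9.4},
    {"x": -0.8,"y": -3.2,"z": -3.0,"rx": -10,"ry": 0,"rz": 0,"gripper": 9.4},
    {"x": 0,"y": 0,"z": -3,"rx": 0,"ry": 0,"rz": -1.8,"gripper": 9.4},
    {"x": 0,"y": 0,"z": 0,"rx": 0,"ry": 0,"rz": 0,"gripper": 9.4},
    {"x": 0,"y": 0,"z": 0,"rx": 0,"ry": 0,"rz": 0,"gripper": 9.4}
  ]
}}

```text
t: 4.6
tcp_pos: [0.428, -0.2664, 0.1526]
tool_rot: [3.138, 0.002, 1.485]
force: [0.4, 0.4, 0.7]
opening: 0.094
grip_force: 0.0
```

```bash
python3 - <<'E'
from h import *
s=robot.get_state();c=cam('wrist');im=robot.camera('wrist');cv2.imwrite('pics/w4.png',im);pickle.dump(c,open('w4.pkl','wb'))
print(s['t'],s['tcp_pos'],s['tool_rot'])
for l in ['handle','pin_tip']:
  for r in robot.trace('wrist',l)[:1]:
    np.save('w4_'+l,r['pixels']);print(l,r['confidence'],r['extent'])
# predicted outline
R=Ro.from_euler('z',1.483).as_matrix();o=np.array([.427,-.2645,0])
H=np.array([[45,15,30],[45,-15,30],[-45,15,30],[-45,-15,30],[45,0,15],[90,0,15]])/1000
uv=proj(c,H@R.T+o);print(uv.round(1))
for p in uv: cv2.circle(im,tuple(int(v) for v in p.round()),3,(255,0,255),1)
cv2.imwrite('pics/w4a.png',im)
E
```

```text
4.6 [ 0.42803082 -0.26636272  0.15259244] [3.13824472e+00 2.24359600e-03 1.48539576e+00]
handle 0.74 [257.6, 110.5, 297.0, 253.7]
pin_tip 0.77 [262.5, 109.5, 294.2, 253.6]
[[261.1 163.4]
 [294.5 163.4]
 [262.4 255.4]
 [292.9 255.4]
 [277.8 161.4]
 [277.8 111.4]]
```

View pics/w4a.png

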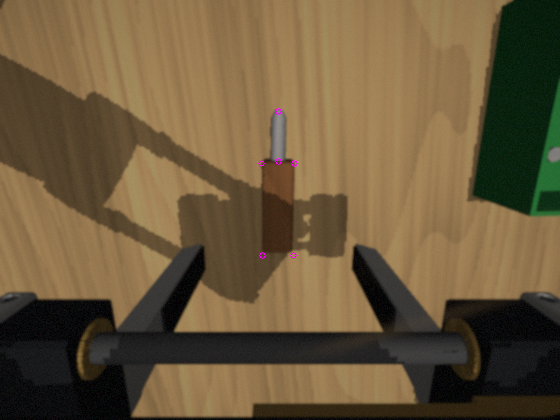

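The magenta prediction lies on the handle, with the tip at (278,111), so I'm descending to grasp it.

Request:
{"method": "step_arm", "body": {
  "commands": [
    {"x": -0.1,"y": 0,"z": -3,"rx": 0,"ry": 0,"rz": 0,"gripper": 9.4},
    {"x": 0,"y": 0,"z": -3,"rx": 0,"ry": 0,"rz": 0,"gripper": 9.4},
    {"x": 0,"y": 0,"z": -3,"rx": 0,"ry": 0,"rz": 0,"gripper": 9.4},
    {"x": 0,"y": 0,"z": -2.4,"rx": 0,"ry": 0,"rz": 0,"gripper": 9.4},
    {"x": 0,"y": 0,"z": -1.0,"rx": 0,"ry": 0,"rz": 0,"gripper": 9.4},
    {"x": 0,"y": 0,"z": 0,"rx": 0,"ry": 0,"rz": 0,"gripper": 9.4},
    {"x": 0,"y": 0,"z": 0,"rx": 0,"ry": 0,"rz": 0,"gripper": 2.5},
    {"x": 0,"y": 0,"z": 0,"rx": 0,"ry": 0,"rz": 0,"gripper": 2.5},
    {"x": 0,"y": 0,"z": 0,"rx": 0,"ry": 0,"rz": 0,"gripper": 2.5},
    {"x": 0,"y": 0,"z": 0,"rx": 0,"ry": 0,"rz": 0,"gripper": 2.5},
    {"x": 0,"y": 0,"z": 0,"rx": 0,"ry": 0,"rz": 0,"gripper": 2.5},
    {"x": 0,"y": 0,"z": 0,"rx": 0,"ry": 0,"rz": 0,"gripper": 2.5}
  ],
  "newtons": 50
}}

```text
t: 6.25
tcp_pos: [0.4258, -0.2662, 0.0265]
tool_rot: [3.142, -0.0, 1.484]
force: [0.5, 0.1, -0.8]
opening: 0.0375
grip_force: 0.0
```

Request:
{"method": "step_arm", "body": {
  "commands": [
    {"x": 0,"y": 0,"z": 0,"rx": 0,"ry": 0,"rz": 0,"gripper": 1.0},
    {"x": 0,"y": 0,"z": 0,"rx": 0,"ry": 0,"rz": 0,"gripper": 1.0},
    {"x": 0,"y": 0,"z": 0,"rx": 0,"ry": 0,"rz": 0,"gripper": 1.0},
    {"x": 0,"y": 0,"z": 0,"rx": 0,"ry": 0,"rz": 0,"gripper": 1.0}
  ],
  "newtons": 50
}}

```text
t: 6.75
tcp_pos: [0.4259, -0.2663, 0.0265]
tool_rot: [3.141, 0.0, 1.484]
force: [-0.2, -0.8, -0.3]
opening: 0.0296
grip_force: 49.9
```

Request:
{"method": "step_arm", "body": {
  "commands": [
    {"x": 0,"y": 0,"z": 2,"rx": 0,"ry": 0,"rz": 0,"gripper": 1.0},
    {"x": 0,"y": 1,"z": 4,"rx": 0,"ry": 0,"rz": 0,"gripper": 1.0},
    {"x": 0.8,"y": 4.4,"z": 4,"rx": 0,"ry": 0,"rz": 0.7,"gripper": 1.0},
    {"x": 0.8,"y": 4.4,"z": 4,"rx": 0,"ry": 0,"rz": 0.7,"gripper": 1.0},
    {"x": 0.8,"y": 4.4,"z": 2.2,"rx": 0,"ry": 0,"rz": 0,"gripper": 1.0},
    {"x": 0.8,"y": 4.4,"z": 0,"rx": 0,"ry": 0,"rz": 0,"gripper": 1.0},
    {"x": 0.7,"y": 4.4,"z": 0,"rx": 0,"ry": 0,"rz": 0,"gripper": 1.0},
    {"x": 0.4,"y": 3.4,"z": 0,"rx": 0,"ry": 0,"rz": 0,"gripper": 1.0},
    {"x": 0,"y": 0,"z": 0,"rx": 0,"ry": 0,"rz": 0,"gripper": 1.0},
    {"x": 0,"y": 0,"z": 0,"rx": 0,"ry": 0,"rz": 0,"gripper": 1.0}
  ]
}}

```text
t: 8.0
tcp_pos: [0.4683, -0.0027, 0.1882]
tool_rot: [-3.141, 0.001, 1.509]
force: [-0.5, -1.3, -1.8]
opening: 0.0296
grip_force: 49.9
```

```bash
python3 - <<'E'
from h import *
s=robot.get_state();c=cam('wrist');im=robot.camera('wrist');pickle.dump(c,open('w5.pkl','wb'))
print(s['t'],s['tcp_pos'],s['tool_rot'],s['force'])
T=Ro.from_euler('xyz',s['tool_rot']).as_matrix();tip=T@[.092,0,.0115]+s['tcp_pos'];root=T@[.047,0,.0115]+s['tcp_pos']
m=[.4763,.1149,.177];print('tip',tip,proj(c,tip),proj(c,root),'mouth',proj(c,m),proj(c,np.array(m)+[.003,.05,0]))
for n in ('scene','top'):
  robot.camera(n)
cv2.imwrite('pics/w5.png',im)
u,v=proj(c,m)[0]; u=int(u);v=int(v)
y0=max(0,v-60);x0=max(0,u-70)
cv2.imwrite('pics/c5.png',cv2.resize(im[y0:y0+120,x0:x0+140],None,fx=5,fy=5,interpolation=cv2.INTER_CUBIC));print(x0,y0)
E
```

```text
8.0 [ 0.46834015 -0.00267557  0.1881857 ] [-3.14072367e+00  8.72750597e-04  1.50877140e+00] [-0.46008278 -1.26681814 -1.83122419]
tip [0.47403218 0.08913808 0.17660542] [[280.45830032 101.18783789]] [[280.32590954 187.93925846]] mouth [[281.9237944  44.5200895]] [[282.02289689 -82.47768925]]
211 0
```

View pics/c5.png

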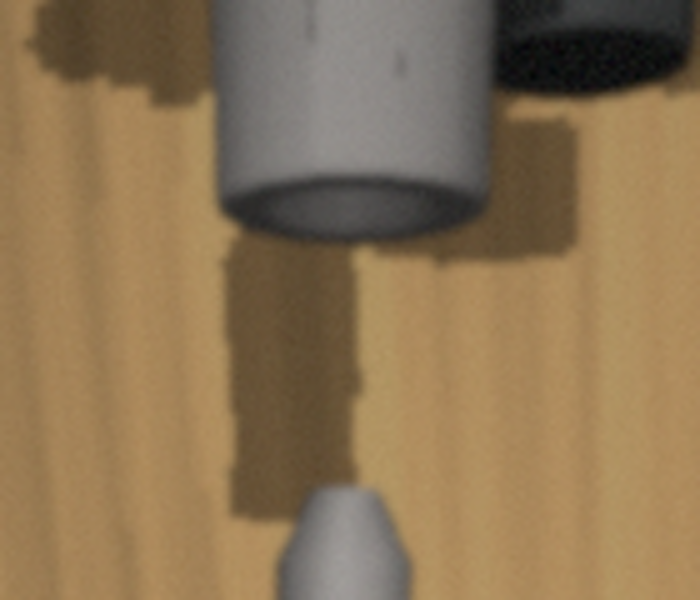

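The tube mouth (282,42) and pin tip (280,97) line up sideways within 1 mm. I'm starting the insertion.

Request:
{"method": "step_arm", "body": {
  "commands": [
    {"x": 0.13,"y": 1,"z": 0,"rx": 0,"ry": 0,"rz": 0,"gripper": 1.0},
    {"x": 0.07,"y": 1,"z": 0,"rx": 0,"ry": 0,"rz": 0,"gripper": 1.0},
    {"x": 0.06,"y": 1,"z": 0,"rx": 0,"ry": 0,"rz": 0,"gripper": 1.0},
    {"x": 0.03,"y": 0.5,"z": 0,"rx": 0,"ry": 0,"rz": 0,"gripper": 1.0},
    {"x": 0,"y": 0,"z": 0,"rx": 0,"ry": 0,"rz": 0,"gripper": 1.0}
  ]
}}

```text
t: 8.78
tcp_pos: [0.4717, 0.0333, 0.1885]
tool_rot: [3.142, 0.0, 1.509]
force: [-0.1, -0.6, -1.6]
opening: 0.0296
grip_force: 49.9
```

Request:
{"method": "step_arm", "body": {
  "commands": [
    {"x": 0.06,"y": 1.0,"z": 0,"rx": 0,"ry": 0,"rz": 0,"gripper": 1.0},
    {"x": 0.06,"y": 1.0,"z": 0,"rx": 0,"ry": 0,"rz": 0,"gripper": 1.0},
    {"x": 0,"y": 0,"z": 0,"rx": 0,"ry": 0,"rz": 0,"gripper": 1.0}
  ]
}}

```text
t: 9.15
tcp_pos: [0.4729, 0.0535, 0.1885]
tool_rot: [3.142, -0.0, 1.509]
force: [0.0, 0.3, -1.5]
opening: 0.0299
grip_force: 49.9
```

```bash
python3 - <<'E'
from h import *
s=robot.get_state();print(s['t'],s['tcp_pos'],s['tool_rot'],s['force'],s['torque'])
E
```

```text
9.15 [0.4728985  0.05354675 0.18847914] [ 3.14153767e+00 -1.22968242e-04  1.50943377e+00] [ 0.00388845  0.34875384 -1.54191326] [-0.12174319  0.06882429  0.03678014]
```

Request:
{"method": "step_arm", "body": {
  "commands": [
    {"x": 0.06,"y": 1.0,"z": 0,"rx": 0,"ry": 0,"rz": 0,"gripper": 1.0},
    {"x": 0.02,"y": 0.3,"z": 0,"rx": 0,"ry": 0,"rz": 0,"gripper": 1.0},
    {"x": 0.01,"y": 0.2,"z": 0,"rx": 0,"ry": 0,"rz": 0,"gripper": 1.0},
    {"x": 0,"y": 0,"z": 0,"rx": 0,"ry": 0,"rz": 0,"gripper": 1.0}
  ]
}}

```text
t: 9.65
tcp_pos: [0.4738, 0.0671, 0.1886]
tool_rot: [3.141, 0.002, 1.509]
force: [0.7, -3.0, -0.5]
opening: 0.0294
grip_force: 49.9
```

Request:
{"method": "step_arm", "body": {
  "commands": [
    {"x": 0.01,"y": 0.2,"z": 0,"rx": 0,"ry": 0,"rz": 0,"gripper": 1.0},
    {"x": 0,"y": 0,"z": 0,"rx": 0,"ry": 0,"rz": 0,"gripper": 1.0},
    {"x": 0,"y": 0,"z": 0,"rx": 0,"ry": 0,"rz": 0,"gripper": 1.0}
  ]
}}

```text
t: 10.02
tcp_pos: [0.4738, 0.0672, 0.1887]
tool_rot: [3.141, 0.005, 1.509]
force: [-0.1, -7.6, 1.1]
opening: 0.0297
grip_force: 49.9
```

```bash
python3 - <<'E'
from h import *
s=robot.get_state();im=robot.camera('wrist');print(s['t'],s['tcp_pos'],s['tool_rot'],s['force'],s['torque'],s['qpos'])
a=im[30:240,200:370]
sc=robot.camera('scene')[180:250,270:350]
cv2.imwrite('pics/c6.png',np.hstack([cv2.resize(a,(420,520)),cv2.resize(sc,(380,520),interpolation=cv2.INTER_CUBIC)]))
E
```

```text
10.025 [0.4738089  0.06722995 0.18869384] [3.14139007 0.00522831 1.50892719] [-0.10916134 -7.61942862  1.07389457] [-1.36911279  0.22676422  0.1183155 ] [-5.46724070e-04  1.60626031e-01  1.76882811e+00 -5.58610903e-03
  1.21226185e+00  6.32823919e-02]
```

View pics/c6.png

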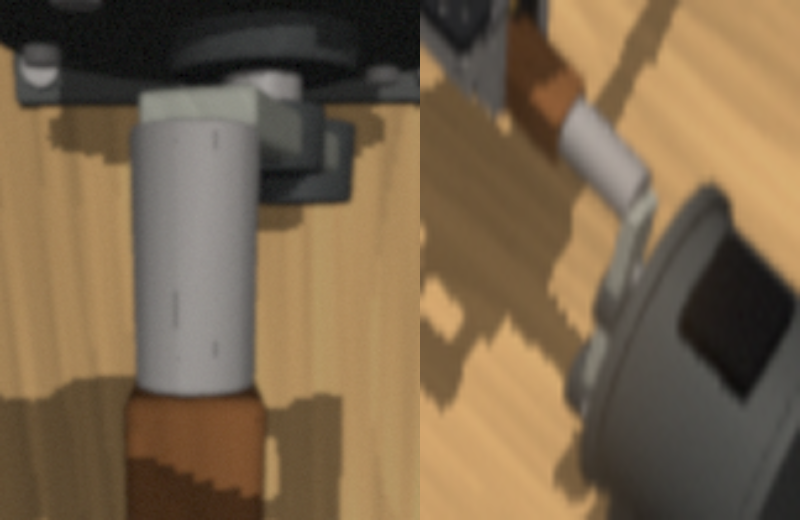

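The crop shows the pin fully home, with the grip's end against the tube mouth. Next I'll crank along the circle about the estimated centre, TCP (0.4906, 0.066, 0.1416) with radius 50 mm.

Request:
{"method": "step_arm", "body": {
  "commands": [
    {"x": 0.84,"y": -0.05,"z": 0.23,"rx": 0,"ry": 0,"rz": 0,"gripper": 1.0},
    {"x": 0.87,"y": -0.05,"z": 0.08,"rx": 0,"ry": 0,"rz": 0,"gripper": 1.0},
    {"x": 0.87,"y": -0.05,"z": -0.08,"rx": 0,"ry": 0,"rz": 0,"gripper": 1.0}
  ]
}}

```text
t: 10.5
tcp_pos: [0.4975, 0.0659, 0.1905]
tool_rot: [-3.137, 0.005, 1.51]
force: [-3.2, -7.2, 1.9]
opening: 0.0298
grip_force: 50.0
```

Request:
{"method": "step_arm", "body": {
  "commands": [
    {"x": 0.84,"y": -0.05,"z": -0.23,"rx": 0,"ry": 0,"rz": 0,"gripper": 1.0},
    {"x": 0.79,"y": -0.05,"z": -0.37,"rx": 0,"ry": 0,"rz": 0,"gripper": 1.0}
  ]
}}

```text
t: 10.75
tcp_pos: [0.5154, 0.0649, 0.185]
tool_rot: [-3.14, 0.005, 1.509]
force: [-2.0, -7.5, 0.4]
opening: 0.0297
grip_force: 50.0
```

Request:
{"method": "step_arm", "body": {
  "commands": [
    {"x": 0.71,"y": -0.05,"z": -0.5,"rx": 0,"ry": 0,"rz": 0,"gripper": 1.0},
    {"x": 0.62,"y": -0.04,"z": -0.62,"rx": 0,"ry": 0,"rz": 0,"gripper": 1.0}
  ]
}}

```text
t: 11.0
tcp_pos: [0.5291, 0.0641, 0.1738]
tool_rot: [-3.141, 0.004, 1.509]
force: [-2.0, -7.8, 1.7]
opening: 0.0297
grip_force: 50.0
```

Request:
{"method": "step_arm", "body": {
  "commands": [
    {"x": 0.5,"y": -0.03,"z": -0.71,"rx": 0,"ry": 0,"rz": 0,"gripper": 1.0},
    {"x": 0.37,"y": -0.02,"z": -0.79,"rx": 0,"ry": 0,"rz": 0,"gripper": 1.0}
  ]
}}

```text
t: 11.25
tcp_pos: [0.5378, 0.0636, 0.1587]
tool_rot: [-3.141, 0.004, 1.509]
force: [-1.2, -6.2, 1.6]
opening: 0.0294
grip_force: 50.0
```

Request:
{"method": "step_arm", "body": {
  "commands": [
    {"x": 0.23,"y": -0.01,"z": -0.84,"rx": 0,"ry": 0,"rz": 0,"gripper": 1.0},
    {"x": 0.08,"y": 0,"z": -0.87,"rx": 0,"ry": 0,"rz": 0,"gripper": 1.0}
  ]
}}

```text
t: 11.5
tcp_pos: [0.541, 0.0634, 0.1417]
tool_rot: [-3.142, 0.004, 1.509]
force: [-1.9, -7.1, 2.6]
opening: 0.0296
grip_force: 50.0
```

Request:
{"method": "step_arm", "body": {
  "commands": [
    {"x": -0.08,"y": 0,"z": -0.87,"rx": 0,"ry": 0,"rz": 0,"gripper": 1.0},
    {"x": -0.23,"y": 0.01,"z": -0.84,"rx": 0,"ry": 0,"rz": 0,"gripper": 1.0}
  ]
}}

```text
t: 11.75
tcp_pos: [0.5383, 0.0636, 0.1249]
tool_rot: [3.141, 0.004, 1.509]
force: [-2.0, -7.5, 4.8]
opening: 0.0298
grip_force: 50.0
```

Request:
{"method": "step_arm", "body": {
  "commands": [
    {"x": -0.37,"y": 0.02,"z": -0.79,"rx": 0,"ry": 0,"rz": 0,"gripper": 1.0},
    {"x": -0.5,"y": 0.03,"z": -0.71,"rx": 0,"ry": 0,"rz": 0,"gripper": 1.0}
  ]
}}

```text
t: 12.0
tcp_pos: [0.5308, 0.064, 0.1106]
tool_rot: [3.138, 0.004, 1.509]
force: [-0.7, -9.4, 7.5]
opening: 0.0296
grip_force: 50.0
```

Request:
{"method": "step_arm", "body": {
  "commands": [
    {"x": -0.62,"y": 0.04,"z": -0.62,"rx": 0,"ry": 0,"rz": 0,"gripper": 1.0},
    {"x": -0.71,"y": 0.05,"z": -0.5,"rx": 0,"ry": 0,"rz": 0,"gripper": 1.0}
  ]
}}

```text
t: 12.25
tcp_pos: [0.5196, 0.0647, 0.1002]
tool_rot: [3.133, 0.004, 1.509]
force: [3.0, -10.0, 7.7]
opening: 0.0298
grip_force: 50.0
```

Request:
{"method": "step_arm", "body": {
  "commands": [
    {"x": -0.79,"y": 0.05,"z": -0.37,"rx": 0,"ry": 0,"rz": 0,"gripper": 1.0},
    {"x": -0.84,"y": 0.05,"z": -0.23,"rx": 0,"ry": 0,"rz": 0,"gripper": 1.0}
  ]
}}

```text
t: 12.5
tcp_pos: [0.5063, 0.0654, 0.0947]
tool_rot: [3.127, 0.004, 1.508]
force: [8.3, -11.0, 2.6]
opening: 0.0299
grip_force: 50.0
```

Request:
{"method": "step_arm", "body": {
  "commands": [
    {"x": -0.87,"y": 0.05,"z": -0.08,"rx": 0,"ry": 0,"rz": 0,"gripper": 1.0},
    {"x": -0.87,"y": 0.05,"z": 0.08,"rx": 0,"ry": 0,"rz": 0,"gripper": 1.0}
  ]
}}

```text
t: 12.75
tcp_pos: [0.4893, 0.0663, 0.0934]
tool_rot: [3.127, 0.004, 1.508]
force: [11.0, -9.8, -10.9]
opening: 0.0296
grip_force: 50.1
```

Request:
{"method": "step_arm", "body": {
  "commands": [
    {"x": -0.84,"y": 0.03,"z": 0.1,"rx": 0,"ry": 0,"rz": 0,"gripper": 1.0},
    {"x": -0.79,"y": 0.03,"z": 0.27,"rx": 0,"ry": 0,"rz": 0,"gripper": 1.0}
  ]
}}

```text
t: 13.0
tcp_pos: [0.4718, 0.0673, 0.0967]
tool_rot: [3.129, 0.004, 1.508]
force: [9.5, -8.2, -7.7]
opening: 0.0293
grip_force: 50.0
```

Request:
{"method": "step_arm", "body": {
  "commands": [
    {"x": -0.71,"y": 0.03,"z": 0.5,"rx": 0,"ry": 0,"rz": 0,"gripper": 1.0},
    {"x": -0.62,"y": 0.03,"z": 0.62,"rx": 0,"ry": 0,"rz": 0,"gripper": 1.0}
  ]
}}

```text
t: 13.25
tcp_pos: [0.4561, 0.0682, 0.1071]
tool_rot: [3.134, 0.004, 1.508]
force: [6.5, -6.8, -10.9]
opening: 0.0295
grip_force: 50.0
```

Request:
{"method": "step_arm", "body": {
  "commands": [
    {"x": -0.5,"y": 0.02,"z": 0.71,"rx": 0,"ry": 0,"rz": 0,"gripper": 1.0},
    {"x": -0.37,"y": 0.02,"z": 0.79,"rx": 0,"ry": 0,"rz": 0,"gripper": 1.0}
  ]
}}

```text
t: 13.5
tcp_pos: [0.4458, 0.0688, 0.1216]
tool_rot: [3.138, 0.004, 1.508]
force: [5.3, -6.4, -11.4]
opening: 0.03
grip_force: 50.0
```

Request:
{"method": "step_arm", "body": {
  "commands": [
    {"x": -0.23,"y": 0.01,"z": 0.84,"rx": 0,"ry": 0,"rz": 0,"gripper": 1.0},
    {"x": -0.08,"y": 0,"z": 0.87,"rx": 0,"ry": 0,"rz": 0,"gripper": 1.0}
  ]
}}

```text
t: 13.75
tcp_pos: [0.4415, 0.069, 0.1384]
tool_rot: [3.141, 0.004, 1.509]
force: [4.1, -5.8, -11.6]
opening: 0.0297
grip_force: 50.0
```

Request:
{"method": "step_arm", "body": {
  "commands": [
    {"x": 0.08,"y": 0,"z": 0.87,"rx": 0,"ry": 0,"rz": 0,"gripper": 1.0},
    {"x": 0.23,"y": -0.02,"z": 0.84,"rx": 0,"ry": 0,"rz": 0,"gripper": 1.0}
  ]
}}

```text
t: 14.0
tcp_pos: [0.4431, 0.0689, 0.155]
tool_rot: [-3.139, 0.004, 1.509]
force: [1.5, -4.9, -11.1]
opening: 0.0299
grip_force: 49.9
```

Request:
{"method": "step_arm", "body": {
  "commands": [
    {"x": 0.37,"y": -0.02,"z": 0.79,"rx": 0,"ry": 0,"rz": 0,"gripper": 1.0},
    {"x": 0.5,"y": -0.03,"z": 0.71,"rx": 0,"ry": 0,"rz": 0,"gripper": 1.0}
  ]
}}

```text
t: 14.25
tcp_pos: [0.4499, 0.0685, 0.1696]
tool_rot: [-3.135, 0.004, 1.509]
force: [-1.7, -5.4, -9.7]
opening: 0.0298
grip_force: 50.0
```

Request:
{"method": "step_arm", "body": {
  "commands": [
    {"x": 0.62,"y": -0.04,"z": 0.62,"rx": 0,"ry": 0,"rz": 0,"gripper": 1.0},
    {"x": 0.71,"y": -0.05,"z": 0.5,"rx": 0,"ry": 0,"rz": 0,"gripper": 1.0}
  ]
}}

```text
t: 14.5
tcp_pos: [0.4612, 0.0679, 0.1808]
tool_rot: [-3.13, 0.004, 1.51]
force: [-6.5, -5.8, -3.7]
opening: 0.0294
grip_force: 50.0
```

```bash
cat > ecc.py <<'E'
import numpy as np
from scipy.optimize import least_squares
D=np.array([[.4975,.1905,-3.2,1.9],[.5154,.185,-2,.4],[.5291,.1738,-2,1.7],[.5378,.1587,-1.2,1.6],[.541,.1417,-1.9,2.6],[.5383,.1249,-2,4.8],[.5308,.1106,-.7,7.5],[.5196,.1002,3,7.7],[.5063,.0947,8.3,2.6],[.4893,.0934,11,-10.9],[.4718,.0967,9.5,-7.7],[.4561,.1071,6.5,-10.9],[.4458,.1216,5.3,-11.4],[.4415,.1384,4.1,-11.6],[.4431,.155,1.5,-11.1],[.4499,.1696,-1.7,-9.7],[.4612,.1808,-6.5,-3.7]])
x,z,fx,fz=D.T
c=least_squares(lambda p:np.hypot(x-p[0],z-p[1])-p[2],[.491,.1416,.05]).x;print('circle',c.round(4))
q=np.arctan2(x-c[0],z-c[1]);T=-(fx*np.cos(q)-(fz+1.6)*np.sin(q))*.05
for bad in (None,0):
    A=np.c_[np.ones_like(q),-np.sin(q),-np.cos(q)]
    s=np.linalg.lstsq(A,T,rcond=None)[0];al=np.arctan2(s[2],s[1]);print('c',s[0],'W',np.hypot(*s[1:]),'alpha',al,'q for down',np.degrees((np.pi-al)%(2*np.pi)))
    # fixed c=.28
    break
print(np.c_[np.degrees(q)%360,T,A@s-T].round(3))
E
python3 ecc.py
```

```text
circle [0.4914 0.1418 0.0496]
c 0.35752464545568724 W 0.21188316532801815 alpha 0.8395561725911094 q for down 131.8969746463725
[[ 7.18300e+00  1.81000e-01  3.00000e-03]
 [ 2.90860e+01  1.36000e-01  1.50000e-02]
 [ 4.96910e+01  1.91000e-01 -4.30000e-02]
 [ 6.99850e+01  1.71000e-01 -0.00000e+00]
 [ 9.00970e+01  2.10000e-01  6.00000e-03]
 [ 1.09783e+02  2.67000e-01  1.00000e-02]
 [ 1.28332e+02  3.35000e-01  9.00000e-03]
 [ 1.45820e+02  3.85000e-01  2.30000e-02]
 [ 1.62396e+02  4.59000e-01  6.00000e-03]
 [ 1.82438e+02  5.69000e-01 -4.80000e-02]
 [ 2.03455e+02  5.57000e-01  1.00000e-03]
 [ 2.25472e+02  5.59000e-01  1.00000e-02]
 [ 2.46106e+02  5.55000e-01 -5.00000e-03]
 [ 2.66118e+02  5.13000e-01 -3.00000e-03]
 [ 2.85315e+02  4.38000e-01  1.40000e-02]
 [ 3.03858e+02  3.84000e-01  3.00000e-03]
 [ 3.22295e+02  3.21000e-01 -2.00000e-03]]
```

Request:
{"method": "step_arm", "body": {
  "commands": [
    {"x": -0.71,"y": 0.05,"z": -0.5,"rx": 0,"ry": 0,"rz": 0,"gripper": 1.0},
    {"x": -0.62,"y": 0.04,"z": -0.62,"rx": 0,"ry": 0,"rz": 0,"gripper": 1.0},
    {"x": -0.5,"y": 0.03,"z": -0.71,"rx": 0,"ry": 0,"rz": 0,"gripper": 1.0}
  ]
}}

```text
t: 14.88
tcp_pos: [0.45, 0.0687, 0.1664]
tool_rot: [3.135, 0.003, 1.509]
force: [0.2, -8.0, 5.7]
opening: 0.0297
grip_force: 50.0
```

Request:
{"method": "step_arm", "body": {
  "commands": [
    {"x": -0.37,"y": 0.02,"z": -0.79,"rx": 0,"ry": 0,"rz": 0,"gripper": 1.0},
    {"x": -0.23,"y": 0.01,"z": -0.84,"rx": 0,"ry": 0,"rz": 0,"gripper": 1.0}
  ]
}}

```text
t: 15.12
tcp_pos: [0.4432, 0.0691, 0.1492]
tool_rot: [3.137, 0.003, 1.509]
force: [-0.7, -6.6, 3.6]
opening: 0.0297
grip_force: 50.0
```

Request:
{"method": "step_arm", "body": {
  "commands": [
    {"x": -0.08,"y": 0,"z": -0.87,"rx": 0,"ry": 0,"rz": 0,"gripper": 1.0},
    {"x": 0.08,"y": 0,"z": -0.87,"rx": 0,"ry": 0,"rz": 0,"gripper": 1.0}
  ]
}}

```text
t: 15.38
tcp_pos: [0.443, 0.0691, 0.1314]
tool_rot: [3.138, 0.003, 1.509]
force: [0.3, -6.9, 2.3]
opening: 0.0298
grip_force: 50.0
```

Request:
{"method": "step_arm", "body": {
  "commands": [
    {"x": 0.23,"y": -0.01,"z": -0.84,"rx": 0,"ry": 0,"rz": 0,"gripper": 1.0},
    {"x": 0.37,"y": -0.02,"z": -0.79,"rx": 0,"ry": 0,"rz": 0,"gripper": 1.0}
  ]
}}

```text
t: 15.62
tcp_pos: [0.4489, 0.0688, 0.1149]
tool_rot: [3.139, 0.003, 1.509]
force: [0.6, -7.8, 2.5]
opening: 0.0297
grip_force: 50.0
```

Request:
{"method": "step_arm", "body": {
  "commands": [
    {"x": 0.5,"y": -0.03,"z": -0.71,"rx": 0,"ry": 0,"rz": 0,"gripper": 1.0},
    {"x": 0.62,"y": -0.04,"z": -0.62,"rx": 0,"ry": 0,"rz": 0,"gripper": 1.0}
  ]
}}

```text
t: 15.88
tcp_pos: [0.46, 0.0681, 0.1016]
tool_rot: [3.139, 0.003, 1.509]
force: [-0.8, -7.1, 3.7]
opening: 0.0297
grip_force: 50.0
```

Request:
{"method": "step_arm", "body": {
  "commands": [
    {"x": 0.71,"y": -0.05,"z": -0.5,"rx": 0,"ry": 0,"rz": 0,"gripper": 1.0},
    {"x": 0.79,"y": -0.05,"z": -0.37,"rx": 0,"ry": 0,"rz": 0,"gripper": 1.0}
  ]
}}

```text
t: 16.12
tcp_pos: [0.4746, 0.0673, 0.0929]
tool_rot: [3.14, 0.003, 1.509]
force: [-1.6, -7.0, 5.0]
opening: 0.0297
grip_force: 50.0
```

Request:
{"method": "step_arm", "body": {
  "commands": [
    {"x": 0.84,"y": -0.05,"z": -0.23,"rx": 0,"ry": 0,"rz": 0,"gripper": 1.0},
    {"x": 0.87,"y": -0.05,"z": -0.08,"rx": 0,"ry": 0,"rz": 0,"gripper": 1.0}
  ]
}}

```text
t: 16.38
tcp_pos: [0.4904, 0.0664, 0.0898]
tool_rot: [-3.14, 0.003, 1.509]
force: [-3.8, -6.3, 7.7]
opening: 0.0292
grip_force: 50.0
```

Request:
{"method": "step_arm", "body": {
  "commands": [
    {"x": 0.87,"y": -0.05,"z": 0.08,"rx": 0,"ry": 0,"rz": 0,"gripper": 1.0},
    {"x": 0.84,"y": -0.05,"z": 0.23,"rx": 0,"ry": 0,"rz": 0,"gripper": 1.0}
  ]
}}

```text
t: 16.62
tcp_pos: [0.5054, 0.0656, 0.0919]
tool_rot: [-3.135, 0.003, 1.51]
force: [-5.4, -4.7, -0.0]
opening: 0.0297
grip_force: 50.1
```

Request:
{"method": "step_arm", "body": {
  "commands": [
    {"x": 0.79,"y": -0.05,"z": 0.37,"rx": 0,"ry": 0,"rz": 0,"gripper": 1.0},
    {"x": 0.71,"y": -0.05,"z": 0.5,"rx": 0,"ry": 0,"rz": 0,"gripper": 1.0}
  ]
}}

```text
t: 16.88
tcp_pos: [0.5195, 0.0648, 0.0995]
tool_rot: [-3.133, 0.003, 1.51]
force: [-3.9, -3.8, -6.1]
opening: 0.0292
grip_force: 50.0
```

```bash
cat >> ecc.py <<'E'
print('---both')
B=np.array([[.45,.1664,.2,5.7],[.4432,.1492,-.7,3.6],[.443,.1314,.3,2.3],[.4489,.1149,.6,2.5],[.46,.1016,-.8,3.7],[.4746,.0929,-1.6,5],[.4904,.0898,-3.8,7.7],[.5054,.0919,-5.4,0],[.5195,.0995,-3.9,-6.1]])
fy=np.array([7.2,7.5,7.8,6.2,7.1,7.5,9.4,10,11,9.8,8.2,6.8,6.4,5.8,4.9,5.4,5.8,8,6.6,6.9,7.8,7.1,7,6.3,4.7,3.8])
E_=np.vstack([D,B]);x,z,fx,fz=E_.T;sg=np.r_[np.ones(len(D)),-np.ones(len(B))]
q=np.arctan2(x-.4912,z-.1416);T=-(fx*np.cos(q)-(fz+1.6)*np.sin(q))*.05
rad=np.abs(fx*np.sin(q)+(fz+1.6)*np.cos(q))
for A,n in ((np.c_[sg,-np.sin(q),-np.cos(q)],'plain'),(np.c_[sg,-np.sin(q),-np.cos(q),sg*fy,sg*rad],'fric')):
    s=np.linalg.lstsq(A,T,rcond=None)[0];print(n,s.round(4),'W',np.hypot(s[1],s[2]).round(3),'down',np.degrees(np.pi-np.arctan2(s[2],s[1]))%360,'rms',np.std(A@s-T))
print('q now',np.degrees(q[-1])%360)
E
python3 ecc.py | sed -n '/both/,$p'
```

```text
---both
plain [0.3591 0.137  0.1555] W 0.207 down 131.37174360930032 rms 0.017470939443964786
fric [0.327  0.1411 0.1491 0.0041 0.0009] W 0.205 down 133.4232478964609 rms 0.0166040266591939
q now 146.0906495334194
```

Request:
{"method": "step_arm", "body": {
  "commands": [
    {"x": 0.45,"y": 0,"z": 0.42,"rx": 0,"ry": 0,"rz": 0,"gripper": 1.0},
    {"x": 0.38,"y": 0,"z": 0.47,"rx": 0,"ry": 0,"rz": 0,"gripper": 1.0},
    {"x": 0,"y": 0,"z": 0,"rx": 0,"ry": 0,"rz": 0,"gripper": 1.0},
    {"x": 0,"y": 0,"z": 0,"rx": 0,"ry": 0,"rz": 0,"gripper": 1.0},
    {"x": 0,"y": 0,"z": 0,"rx": 0,"ry": 0,"rz": 0,"gripper": 1.0},
    {"x": 0,"y": 0,"z": 0,"rx": 0,"ry": 0,"rz": 0,"gripper": 1.0}
  ]
}}

```text
t: 17.62
tcp_pos: [0.5295, 0.0642, 0.1087]
tool_rot: [-3.137, 0.003, 1.509]
force: [-1.8, -5.0, -5.3]
opening: 0.0299
grip_force: 50.0
```

```bash
python3 - <<'E'
from h import *
s=robot.get_state();p=s['tcp_pos'];print(s['t'],p,s['tool_rot'],s['force'],s['grip_force'],np.abs(s['joint_velocities']).max())
print('q',np.degrees(np.arctan2(p[0]-.4912,p[2]-.1416)))
a=robot.camera('wrist')[30:240,180:390];sc=robot.camera('scene')[180:250,270:350]
cv2.imwrite('pics/c7.png',np.hstack([cv2.resize(a,(420,420)),cv2.resize(sc,(380,420),interpolation=cv2.INTER_CUBIC)]))
E
```

```text
17.625 [0.52951225 0.06424966 0.10872874] [-3.13722659  0.00337002  1.50938824] [-1.84168347 -4.9552083  -5.32441679] 50.00714421272278 0.0018072643035038885
q 130.62903700031282
```

View pics/c7.png

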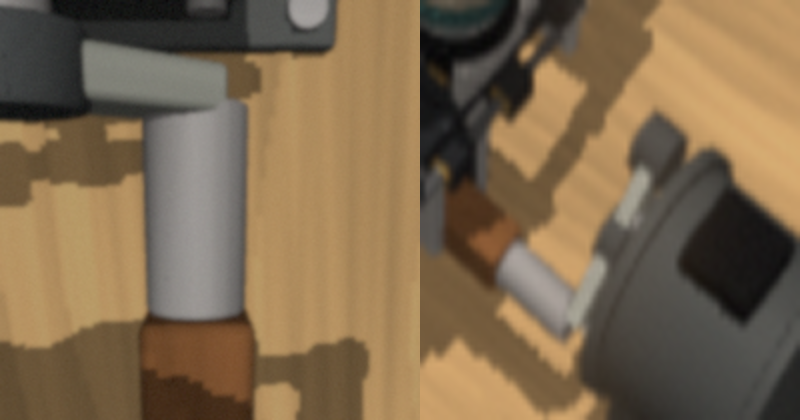

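The handle is still fully seated and gripped, and at rest with the crank at about 131° (estimate 132°). Handing in.

```bash
python3 -c "
from station import robot
print(robot.hand_in())"
```

```text
the job is handed in; nothing more can be done
None
```

I handed the job in (no result was returned): the handle is fully home in the socket, gripped at 50 N and at rest, with the crank at about 131°, where the measured forces put the hidden weight straight down (estimates 131–133°).

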